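Set up the slat tower for game night

TASK

Set up the tower game: first clear the remote control off the dark game board and lay it flat in the middle of the round teal tray, then build the tower on the board from all the wooden slats lying about, laid flat two to a layer, the first pair on the two yellow stripes and each further pair crosswise to the one below with its outer sides flush with the slat ends beneath (an odd last slat goes across the middle of the top). When the tower stands, swing the red advance lever of the round counter to its stop and let it spring back, then press the desk bell's plunger fully down and let go to call the players. Leave the jar and the mug where they are.

Things in the scene. Friction and masses are not known exactly. Their poses are not given: they have to be found in the camera images.
- board: dark wooden game board, fixed, 150 x 150 mm, 12 mm thick; origin at the centre of its underside, z up. Two yellow stripes (120 x 26 mm) run along its x axis, centred at y = +47 mm and y = -47 mm: the places of the first two slats.
- slat1: light wooden slat 120 (its x) x 26 (its y) x 16 mm (its z); origin at its centre. 4 to 6 of the six slats are there (None if absent); all start flat on the table.
- slat2: light wooden slat 120 (its x) x 26 (its y) x 16 mm (its z); origin at its centre. 4 to 6 of the six slats are there (None if absent); all start flat on the table.
- slat3: light wooden slat 120 (its x) x 26 (its y) x 16 mm (its z); origin at its centre. 4 to 6 of the six slats are there (None if absent); all start flat on the table.
- slat4: light wooden slat 120 (its x) x 26 (its y) x 16 mm (its z); origin at its centre. 4 to 6 of the six slats are there (None if absent); all start flat on the table.
- slat5: light wooden slat 120 (its x) x 26 (its y) x 16 mm (its z); origin at its centre. 4 to 6 of the six slats are there (None if absent); all start flat on the table.
- slat6: light wooden slat 120 (its x) x 26 (its y) x 16 mm (its z); origin at its centre. 4 to 6 of the six slats are there (None if absent); all start flat on the table.
- place1 (a point): point fixed to the board: where the centre of a slat of layer 1 lies, lengthwise along the board's x axis
- place2 (a point): point fixed to the board: where the centre of a slat of layer 1 lies, lengthwise along the board's x axis
- place3 (a point): point fixed to the board: where the centre of a slat of layer 2 lies, lengthwise along the board's y axis
- place4 (a point): point fixed to the board: where the centre of a slat of layer 2 lies, lengthwise along the board's y axis
- place5 (a point): point fixed to the board: where the centre of a slat of layer 3 lies, lengthwise along the board's x axis
- place6 (a point): point fixed to the board: where the centre of a slat of layer 3 lies, lengthwise along the board's x axis
- place7 (a point): the same for an odd last slat (fifth of five): across the middle of the top, along the board's x axis
- remote: dark grey remote control 140 (its x) x 40 (its y) x 18 mm (its z); origin at its centre; starts lying on the board
- tray: round flat teal tray without a rim, fixed, 160 mm across, 8 mm thick; origin at the centre of its underside
- counter: white round counter, a fixed box 80 x 70 x 40 mm; origin at the centre of its underside, its number window faces its own -x. On top a steel arm turns about the vertical axis through the origin, 45 to 51 mm up; at its end, 50 mm from the axis, stands the lever's red post (12 mm thick, top 82 mm up)
- advance_lever (a joint): angle of the advance lever: 0 at rest, 1.1 at its stop, growing counterclockwise from above; a spring (about 2.5 N at the post at the stop) takes it back to 0
- lever_tip (a point): centre of the top of the lever's red post, which is free from 51 to 82 mm above the table; it moves with the lever
- bell: desk bell, fixed, 84 mm across, steel dome to 43 mm; origin at the centre of its underside
- bell_plunger (a joint): travel of the bell's plunger: 0 up, 0.007 m fully down; about 6 N at the stop; springs back
- plunger_top (a point): centre of the top of the plunger's brass head, 28 mm across, 62 mm above the table when up
- jar: closed glass jar of coloured beads, 76 mm across, 91 mm high; to be left alone; origin at the centre of its underside
- mug: white mug, 76 mm across, 80 mm high, beyond the board; to be left alone; origin at the centre of its underside

How it is judged (in metres and radians):
On the way, in this order (a step that is already met when the one before it is completed fails the run):
1. the remote control lies flat on the teal tray (horizontal distance between remote and tray below 0.04 m and height (world z) of remote between 0.012 and 0.022 m and angle between remote's own z axis and vertical below 0.15 rad and linear speed of remote below 0.03 m/s), for 0.2 s.
2. all the slats stand as a crosswise tower on the board (((distance between slat1 and place1 below 0.014 m and angle between the x axis of slat1 and the x axis of board, either way round below 0.17 rad) or (distance between slat1 and place2 below 0.014 m and angle between the x axis of slat1 and the x axis of board, either way round below 0.17 rad) or (distance between slat1 and place3 below 0.014 m and angle between the x axis of slat1 and the y axis of board, either way round below 0.17 rad) or (distance between slat1 and place4 below 0.014 m and angle between the x axis of slat1 and the y axis of board, either way round below 0.17 rad) or (distance between slat1 and place5 below 0.014 m and angle between the x axis of slat1 and the x axis of board, either way round below 0.17 rad) or (distance between slat1 and place6 below 0.014 m and angle between the x axis of slat1 and the x axis of board, either way round below 0.17 rad) or (distance between slat1 and place7 below 0.033 m and angle between the x axis of slat1 and the x axis of board, either way round below 0.17 rad and z of each of slat2, slat3, slat4, slat5, slat6 in the frame of slat1 below -0.008 m) or (distance between slat1 and place7 below 0.033 m and angle between the x axis of slat1 and the x axis of board, either way round below 0.17 rad and z of each of slat2, slat3, slat4, slat5, slat6 in the frame of slat1 above 0.008 m)) and linear speed of each of slat1, slat2, slat3, slat4, slat5, slat6 below 0.03 m/s and angle between slat1's own y axis and vertical between 1.4208 and 1.7208 rad and ((distance between slat2 and place1 below 0.014 m and angle between the x axis of slat2 and the x axis of board, either way round below 0.17 rad) or (distance between slat2 and place2 below 0.014 m and angle between the x axis of slat2 and the x axis of board, either way round below 0.17 rad) or (distance between slat2 and place3 below 0.014 m and angle between the x axis of slat2 and the y axis of board, either way round below 0.17 rad) or (distance between slat2 and place4 below 0.014 m and angle between the x axis of slat2 and the y axis of board, either way round below 0.17 rad) or (distance between slat2 and place5 below 0.014 m and angle between the x axis of slat2 and the x axis of board, either way round below 0.17 rad) or (distance between slat2 and place6 below 0.014 m and angle between the x axis of slat2 and the x axis of board, either way round below 0.17 rad) or (distance between slat2 and place7 below 0.033 m and angle between the x axis of slat2 and the x axis of board, either way round below 0.17 rad and z of each of slat1, slat3, slat4, slat5, slat6 in the frame of slat2 below -0.008 m) or (distance between slat2 and place7 below 0.033 m and angle between the x axis of slat2 and the x axis of board, either way round below 0.17 rad and z of each of slat1, slat3, slat4, slat5, slat6 in the frame of slat2 above 0.008 m)) and angle between slat2's own y axis and vertical between 1.4208 and 1.7208 rad and ((distance between slat3 and place1 below 0.014 m and angle between the x axis of slat3 and the x axis of board, either way round below 0.17 rad) or (distance between slat3 and place2 below 0.014 m and angle between the x axis of slat3 and the x axis of board, either way round below 0.17 rad) or (distance between slat3 and place3 below 0.014 m and angle between the x axis of slat3 and the y axis of board, either way round below 0.17 rad) or (distance between slat3 and place4 below 0.014 m and angle between the x axis of slat3 and the y axis of board, either way round below 0.17 rad) or (distance between slat3 and place5 below 0.014 m and angle between the x axis of slat3 and the x axis of board, either way round below 0.17 rad) or (distance between slat3 and place6 below 0.014 m and angle between the x axis of slat3 and the x axis of board, either way round below 0.17 rad) or (distance between slat3 and place7 below 0.033 m and angle between the x axis of slat3 and the x axis of board, either way round below 0.17 rad and z of each of slat1, slat2, slat4, slat5, slat6 in the frame of slat3 below -0.008 m) or (distance between slat3 and place7 below 0.033 m and angle between the x axis of slat3 and the x axis of board, either way round below 0.17 rad and z of each of slat1, slat2, slat4, slat5, slat6 in the frame of slat3 above 0.008 m)) and angle between slat3's own y axis and vertical between 1.4208 and 1.7208 rad and ((distance between slat4 and place1 below 0.014 m and angle between the x axis of slat4 and the x axis of board, either way round below 0.17 rad) or (distance between slat4 and place2 below 0.014 m and angle between the x axis of slat4 and the x axis of board, either way round below 0.17 rad) or (distance between slat4 and place3 below 0.014 m and angle between the x axis of slat4 and the y axis of board, either way round below 0.17 rad) or (distance between slat4 and place4 below 0.014 m and angle between the x axis of slat4 and the y axis of board, either way round below 0.17 rad) or (distance between slat4 and place5 below 0.014 m and angle between the x axis of slat4 and the x axis of board, either way round below 0.17 rad) or (distance between slat4 and place6 below 0.014 m and angle between the x axis of slat4 and the x axis of board, either way round below 0.17 rad) or (distance between slat4 and place7 below 0.033 m and angle between the x axis of slat4 and the x axis of board, either way round below 0.17 rad and z of each of slat1, slat2, slat3, slat5, slat6 in the frame of slat4 below -0.008 m) or (distance between slat4 and place7 below 0.033 m and angle between the x axis of slat4 and the x axis of board, either way round below 0.17 rad and z of each of slat1, slat2, slat3, slat5, slat6 in the frame of slat4 above 0.008 m)) and angle between slat4's own y axis and vertical between 1.4208 and 1.7208 rad and ((distance between slat5 and place1 below 0.014 m and angle between the x axis of slat5 and the x axis of board, either way round below 0.17 rad) or (distance between slat5 and place2 below 0.014 m and angle between the x axis of slat5 and the x axis of board, either way round below 0.17 rad) or (distance between slat5 and place3 below 0.014 m and angle between the x axis of slat5 and the y axis of board, either way round below 0.17 rad) or (distance between slat5 and place4 below 0.014 m and angle between the x axis of slat5 and the y axis of board, either way round below 0.17 rad) or (distance between slat5 and place5 below 0.014 m and angle between the x axis of slat5 and the x axis of board, either way round below 0.17 rad) or (distance between slat5 and place6 below 0.014 m and angle between the x axis of slat5 and the x axis of board, either way round below 0.17 rad) or (distance between slat5 and place7 below 0.033 m and angle between the x axis of slat5 and the x axis of board, either way round below 0.17 rad and z of each of slat1, slat2, slat3, slat4, slat6 in the frame of slat5 below -0.008 m) or (distance between slat5 and place7 below 0.033 m and angle between the x axis of slat5 and the x axis of board, either way round below 0.17 rad and z of each of slat1, slat2, slat3, slat4, slat6 in the frame of slat5 above 0.008 m)) and angle between slat5's own y axis and vertical between 1.4208 and 1.7208 rad and ((distance between slat6 and place1 below 0.014 m and angle between the x axis of slat6 and the x axis of board, either way round below 0.17 rad) or (distance between slat6 and place2 below 0.014 m and angle between the x axis of slat6 and the x axis of board, either way round below 0.17 rad) or (distance between slat6 and place3 below 0.014 m and angle between the x axis of slat6 and the y axis of board, either way round below 0.17 rad) or (distance between slat6 and place4 below 0.014 m and angle between the x axis of slat6 and the y axis of board, either way round below 0.17 rad) or (distance between slat6 and place5 below 0.014 m and angle between the x axis of slat6 and the x axis of board, either way round below 0.17 rad) or (distance between slat6 and place6 below 0.014 m and angle between the x axis of slat6 and the x axis of board, either way round below 0.17 rad) or (distance between slat6 and place7 below 0.033 m and angle between the x axis of slat6 and the x axis of board, either way round below 0.17 rad and z of each of slat1, slat2, slat3, slat4, slat5 in the frame of slat6 below -0.008 m) or (distance between slat6 and place7 below 0.033 m and angle between the x axis of slat6 and the x axis of board, either way round below 0.17 rad and z of each of slat1, slat2, slat3, slat4, slat5 in the frame of slat6 above 0.008 m)) and angle between slat6's own y axis and vertical between 1.4208 and 1.7208 rad), for 0.3 s.
3. the advance lever is swung to its stop (value of joint advance_lever above 1 rad), for 0.1 s.
4. the advance lever has sprung back (value of joint advance_lever below 0.12 rad), for 0.1 s.
5. the bell's plunger is fully down (value of joint bell_plunger above 0.0058 m), for 0.1 s.
At the end, for the whole second after the job is handed in: Remote flat on the tray within 40 mm of its centre; every slat flat and at rest, centre within 14 mm of one of places 1 to 6 and in line with that layer within 0.17 rad (an odd last one alone on top: within 33 mm of place 7); lever under 0.12 rad; plunger up (all of step 1 and all of step 2 and value of joint advance_lever below 0.12 rad and value of joint bell_plunger below 0.002 m); the robot touches nothing.
It fails at once if the jar is knocked over or pushed more than 50 mm (distance of jar from where it was at the start of the episode above 0.05 m or angle between jar's own z axis and vertical above 0.5 rad).
It fails at once if the mug is knocked over or pushed more than 50 mm (distance of mug from where it was at the start of the episode above 0.05 m or angle between mug's own z axis and vertical above 0.5 rad).
Of slat1, slat2, slat3, slat4, slat5, slat6 only 4 to 6 are there at a start; the rules pass over those that are not, and their reading is None.
At some moment in a run one of remote, slat1, slat2, slat3, slat4, slat5, slat6 may be knocked a few centimetres aside while the robot is not near it.
Once in a run the grip may slacken for a moment while it holds something.
It also fails if it takes over 210 s, if anything falls off the work surface, if the arm or the gripper's body presses on something with over 40 N, if the wrist force passes 120 N, or if a joint passes its speed limit or range.

ROBOT

A 6-joint arm with a two-finger parallel gripper is mounted at the origin on the work surface. World frame = base frame: x ahead of the robot, y to its left, z up, the work surface at z = 0. Lengths are in mm, angles in rad, forces in N, time in s.
With the tool pointing down it reaches from about 350 to 925 mm from the base axis. Payload 6.4 kg.
Tool frame: the origin (TCP) lies at the very end of the fingers, on their centre line; the grasp point (between the pads) lies 19 mm behind it; z points along the fingers, y is the line along which they close (so a half turn about z gives the same grasp; the last joint's range is limited). The gripper opens to 94 mm and grips with 3 to 60 N. Pads are 16 mm wide; open, the fingers measure 119 mm over their backs; the gripper's body (75 mm by 177 mm) begins 78 mm behind the grasp point.
Start: joints at [-1.384, 0.245, 1.558, -0, 1.339, -0.174], TCP at [229.47, -608.159, 205.455] pointing down, gripper open.
Joint ranges: [-3.13, 3.13], [-1.02, 2.26], [0.13, 2.54], [-0.95, 4.09], [0.21, 2.88], [-2.74, 2.74]. Speed limits (rad/s): [2.57, 2.57, 3.14, 3.14, 3.14, 3.14].

INTERFACE

Orientations are given as a unit quaternion [x, y, z, w].
In Python, from workcell import r gives the robot as it stands. Calls block until the motion is done:
- r.move_to(position, orientation): joint-space move of the TCP to a pose.
- r.move_straight(position, orientation=None, vel=150, contact_N=None): straight line of the TCP; orientation=None keeps the orientation; vel is the mean speed in mm/s. With contact_N (N) it stops when the force on the tool has changed by that much, and returns True; else False.
- r.move_j(angles): joint-space move.
- r.set_gripper(opening): finger opening in mm; the grip force is fixed at half the most; returns when the fingers have stopped.
- r.pause(seconds).
- r.solve_ik(position, orientation): joint angles nearest the present ones, or None.
- r.get_state(): the state.
- r.grab_frame(name): name is "scene" or "side" or "wrist"; returns (picture, depth): 384x512x3 uint8, blue, green, red; 384x512 float32, mm along the optical axis (not along the pixel's ray), 0 where there is no reading.
- r.camera_model(name): a dict with "camera_matrix" (3x3 intrinsics, pixels), "T" (4x4, takes a point from camera to world coordinates). Camera axes: x right, y up, looking along -z (the intrinsics and any distortion apply to the point x, -y, -z); pixel columns grow to the right and rows downward; lengths in mm; the calibration is good to about 2 mm. The wrist camera is an equidistant fisheye: a pixel r from the principal point sees the ray r / f radians off the axis. A picture is of the moment at which its call begins: read the wrist's pose just before it. camera_model takes no time and is no camera call; for the wrist camera it gives the pose at the moment of the call.
A pose or a line that the arm cannot do raises r.IKError and nothing moves.
- r.hand_in(): hands the job in; it is judged then, once.
Trained networks look in the newest picture that a camera, given by its name, has taken for a name from the list of things; names that differ only in an ending like _2 or _b are one class to them, and where a whole thing is asked for, a point or a joint stands for the part that bears it (a point fixed in the world has none). Each returns a list of dicts, best first, with "score" (0 to 1); they miss things now and then, are a little off and sometimes report something else, mostly with a low value. They report only what shows in the picture. A call takes as long as a camera call.
- r.find_in(camera, thing): "location" ([column, row] as shares, 0 to 1, of the picture: columns of its width, rows of its height, amid what is visible of it).
The state is a dict: "clock": time; "joints": joint angles; "qd": joint speeds; "joint_efforts": joint torques, N m; "ee_pos": TCP position; "orientation": TCP orientation; "force": force on the tool from outside, world axes, zero at the start; "torque": the same for the moment, N m; "width": finger opening in mm; "finger_force": force on a finger pad.
Only numpy, scipy, OpenCV 4.12 (cv2) and the standard library are available. Lean on these libraries where they do the work, as an engineer would, in place of code of your own. Each camera call takes 0.05 s, during which the arm holds its last target. There are 200 camera calls.

## Working session

There is one attempt and no reset: what is moved stays moved. The work goes in short steps, each a Python script; the robot and the scene stay as the last script left them, time stands still between calls to the robot, and variables do not carry over. Pictures are saved under pics/ and viewed, at most 14 in all, crops included, and the job is handed in when it is done.

```bash
ls; mkdir -p pics
python3 - <<'E'
from workcell import r
import cv2, numpy as np
a,da=r.grab_frame("scene"); b,db=r.grab_frame("side")
cv2.imwrite("pics/scene0.png",a); cv2.imwrite("pics/side0.png",b)
np.savez("f0.npz",a=a,da=da,b=b,db=db)
for n in("scene","side"): print(n,r.camera_model(n))
print(r.get_state())
E
```

```text
pics
scene {'camera_matrix': array([[376.302406  ,   0.        , 256.41594249],
       [  0.        , 376.302406  , 190.3269005 ],
       [  0.        ,   0.        ,   1.        ]]), 'T': array([[-4.13481675e-01, -4.90893820e-01,  7.66848200e-01,
         1.30318014e+03],
       [ 9.10480817e-01, -2.15897426e-01,  3.52722248e-01,
         3.28634452e+02],
       [-7.58861922e-03,  8.44044762e-01,  5.36219035e-01,
         5.87381579e+02],
       [ 0.00000000e+00,  0.00000000e+00,  0.00000000e+00,
         1.00000000e+00]])}
side {'camera_matrix': array([[374.87543232,   0.        , 255.01990935],
       [  0.        , 374.87543232, 199.1467561 ],
       [  0.        ,   0.        ,   1.        ]]), 'T': array([[-9.68510374e-01,  1.62316113e-01, -1.88788600e-01,
         3.81339444e+02],
       [-2.48706921e-01, -6.65797746e-01,  7.03461604e-01,
         7.36182138e+02],
       [-1.15118711e-02,  7.28262893e-01,  6.85201164e-01,
         7.88963991e+02],
       [ 0.00000000e+00,  0.00000000e+00,  0.00000000e+00,
         1.00000000e+00]])}
{'clock': 0.1, 'joints': array([-1.38406116e+00,  2.45731473e-01,  1.55885491e+00, -5.84289090e-05,
        1.33871524e+00, -1.74111959e-01]), 'qd': array([ 0.00086339, -0.00223337, -0.00221841, -0.00035868, -0.00122164,
       -0.00223807]), 'joint_efforts': array([ 2.25480003e-04, -4.16915381e+01, -3.15524805e+01,  6.86728070e-02,
        3.09768878e-02, -5.16267392e-05]), 'ee_pos': array([ 229.37611031, -607.61305383,  204.48372198]), 'orientation': array([ 9.83766204e-01,  1.79452846e-01, -3.38180072e-05, -8.54285350e-04]), 'force': array([-0.82073528, -0.21062786, -0.49948352]), 'torque': array([-0.0272703, -0.0092021,  0.0177855]), 'finger_force': 0.0, 'width': 94.1849730598208}
```

View pics/scene0.png

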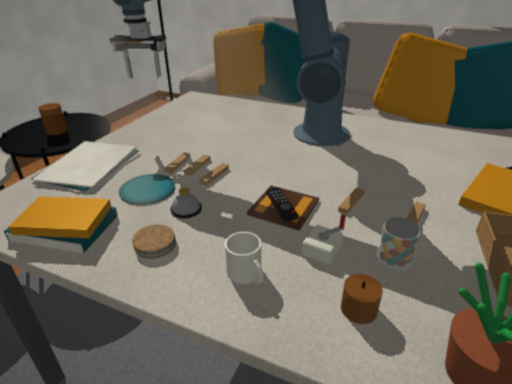

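View pics/side0.png

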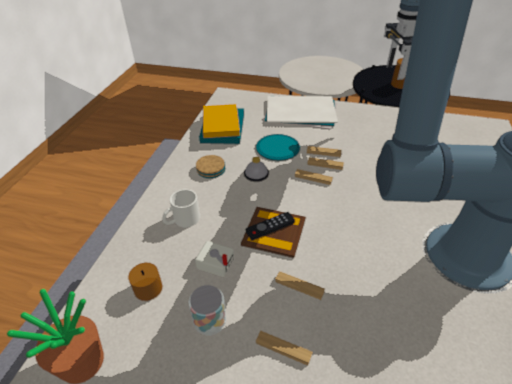

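```bash
cat > h.py <<'E'
import numpy as np, cv2
def cloud(depth,cm,fisheye=False):
    K,T=cm["camera_matrix"],cm["T"]
    v,u=np.mgrid[:depth.shape[0],:depth.shape[1]].astype(float)
    x=(u-K[0,2])/K[0,0]; y=(v-K[1,2])/K[1,1]
    if fisheye:
        t=np.hypot(x,y); s=np.where(t>1e-9,np.tan(np.minimum(t,1.5))/np.maximum(t,1e-9),1); x,y=x*s,y*s
    P=np.stack([x*depth,-y*depth,-depth],-1)
    return P@T[:3,:3].T+T[:3,3]
def slats(img,P,ok,zlo,zhi,amin=25):
    """light-wood blobs with world z within limits -> list of (cx,cy,z,yaw,l,w,n)"""
    hsv=cv2.cvtColor(img,cv2.COLOR_BGR2HSV)
    m=ok&(P[...,2]>zlo)&(P[...,2]<zhi)&(hsv[...,0]>8)&(hsv[...,0]<25)&(hsv[...,1]>70)&(hsv[...,2]>60)
    n,lab,st,_=cv2.connectedComponentsWithStats(m.astype(np.uint8),connectivity=8)
    out=[]
    for i in range(1,n):
        if st[i,4]<amin: continue
        q=P[lab==i]; (cx,cy),(a,b),ang=cv2.minAreaRect(q[:,:2].astype(np.float32))
        if a<b: a,b,ang=b,a,ang+90
        out.append((cx,cy,np.median(q[:,2]),np.radians((ang+90)%180-90),a,b,st[i,4],lab==i))
    return out
E
python3 - <<'E'
from workcell import r
import numpy as np,cv2
from h import *
f=np.load("f0.npz")
for n,i,d in(("scene","a","da"),("side","b","db")):
    P=cloud(f[d],r.camera_model(n)); ok=f[d]>0
    print(n)
    t=P[ok&(abs(P[...,2])<6)&(P[...,0]>300)&(P[...,0]<800)]; print("table z",np.median(t[:,2]),t[:,2].std())
    for s in slats(f[i],P,ok,5,26): print(np.round(s[:7],2))
    hsv=cv2.cvtColor(f[i],cv2.COLOR_BGR2HSV)
E
python3 - <<'E'
from workcell import r
print({k:v for k,v in r.camera_model("wrist").items()}, r.get_state()["ee_pos"])
for c in("scene","side"):
  r.grab_frame(c)
  for t in("slat1","board","tray","bell","counter","advance_lever","remote","jar","mug","plunger_top"):
    print(c,t,[(round(o["score"],2),round(o["location"][0]*512),round(o["location"][1]*384)) for o in r.find_in(c,t)])
E
```

```text
scene
table z 0.24457718136835638 1.2625314948308384
[-924.75 -822.2    15.68    1.56  367.99   56.18  195.  ]
[-929.88  267.36   15.1     1.46  366.55   63.55  317.  ]
[ 4.2815e+02 -3.5621e+02  1.5560e+01  5.0000e-02  1.1639e+02  2.7260e+01
  2.0500e+02]
[ 4.1377e+02 -2.8876e+02  1.5370e+01  1.0000e-02  1.2045e+02  2.7530e+01
  2.1600e+02]
[ 4.4173e+02 -2.0954e+02  1.5390e+01 -9.0000e-02  1.2010e+02  2.8520e+01
  2.4300e+02]
[487.38  89.84  12.43   0.56 166.4   90.95 536.  ]
[ 4.1774e+02  2.0653e+02  1.5810e+01 -2.1000e-01  1.2536e+02  2.7920e+01
  2.9900e+02]
[530.54 -14.51  12.64   0.71  92.83  54.49 229.  ]
[328.32 529.24  17.94   1.27 117.66   9.92 266.  ]
[ 4.1211e+02  3.7254e+02  1.6290e+01 -1.7000e-01  9.9270e+01  2.5340e+01
  2.2100e+02]
[ 7.8303e+02 -1.7835e+02  2.4900e+01  6.0000e-01  9.6850e+01  9.3150e+01
  6.2900e+02]
[5.2151e+02 5.3072e+02 1.4990e+01 1.5000e-01 2.1750e+02 3.0300e+00
 3.3500e+02]
[ 4.7933e+02  5.6089e+02  6.4500e+00 -8.0000e-02  1.5064e+02  4.7470e+01
  3.9600e+02]
[649.12 562.89  14.17  -1.4    9.15   3.7   33.  ]
[7.9321e+02 2.7251e+02 1.5650e+01 6.20
[... 1863 characters left out ...]
6, 342, 229)]
scene remote [(0.95, 283, 203)]
scene jar [(0.77, 398, 241), (0.42, 195, 167)]
scene mug [(0.76, 243, 259), (0.48, 186, 191)]
scene plunger_top [(0.57, 187, 192)]
side slat1 [(0.81, 314, 178), (0.71, 285, 348), (0.68, 327, 150), (0.61, 301, 283), (0.57, 325, 162), (0.33, 279, 238)]
side board [(0.71, 275, 236), (0.23, 302, 282)]
side tray [(0.94, 277, 148)]
side bell [(0.8, 253, 170)]
side counter [(0.85, 215, 261), (0.16, 223, 260)]
side advance_lever [(0.7, 315, 176), (0.59, 276, 237), (0.48, 255, 161), (0.41, 223, 258)]
side remote [(0.77, 271, 225)]
side jar [(0.59, 210, 311), (0.4, 313, 178)]
side mug [(0.56, 182, 211)]
side plunger_top [(0.67, 221, 254), (0.37, 257, 161)]
```

```bash
cat >> h.py <<'E'
from scipy.spatial.transform import Rotation as Ro
def quat(phi):
    """tool down, closing direction (tool y) at angle phi in the world xy plane"""
    c,s=np.cos(phi),np.sin(phi)
    return Ro.from_matrix(np.array([[-s,c,0],[c,s,0],[0,0,-1.]]).T.copy().T).as_quat()
E
python3 - <<'E'
from workcell import r
import numpy as np,cv2
from h import *
def quat2(phi):
    c,s=np.cos(phi),np.sin(phi)
    x=[-s,c,0];y=[c,s,0];z=[0,0,-1.]
    return Ro.from_matrix(np.array([x,y,z]).T).as_quat()
q=quat2(np.pi/2); print(q,quat(np.pi/2))
f=np.load("f0.npz"); Pb=cloud(f["db"],r.camera_model("side"))
for n,(u,v) in dict(tray=(277,148),bell=(253,170),counter=(213,258),lever=(225,260),jar=(208,305),mug=(184,208),board=(275,236)).items():
    print(n,np.round(np.nanmedian(Pb[v-2:v+3,u-2:u+3].reshape(-1,3),0)))
# camera over board: x tool axis = -X for phi=+90 -> choose phi=-90 so the camera is ahead
for i,(x,y) in enumerate([(470,45),(520,-200),(560,130)]):
    r.move_to([x,y,300],quat2(-np.pi/2)); r.pause(.3)
    cm=r.camera_model("wrist"); im,d=r.grab_frame("wrist")
    np.savez(f"w{i}.npz",im=im,d=d,K=cm["camera_matrix"],T=cm["T"]); print(r.get_state()["clock"],r.get_state()["joints"].round(2),cm["T"][:3,3].round())
    cv2.imwrite(f"pics/w{i}.png",im)
cv2.imwrite("pics/w012.png",cv2.resize(np.hstack([cv2.imread(f"pics/w{i}.png") for i in (0,1)]),(800,300)))
E
```

```text
[3.061617e-17 1.000000e+00 0.000000e+00 0.000000e+00] [3.061617e-17 1.000000e+00 0.000000e+00 0.000000e+00]
tray [ 587. -343.    8.]
bell [ 629. -169.   34.]
counter [636. 201.  40.]
lever [596. 221.  72.]
jar [589. 356.  91.]
mug [759.  84.  74.]
board [506.  67.  12.]
4.0417 [-0.15 -0.25  1.88 -0.    1.51  1.43] [544.  45. 479.]
5.375 [-0.57 -0.04  1.69  0.    1.49  1.  ] [ 594. -199.  480.]
6.9833 [0.03 0.01 1.65 0.   1.49 1.6 ] [634. 129. 479.]
```

View pics/w012.png

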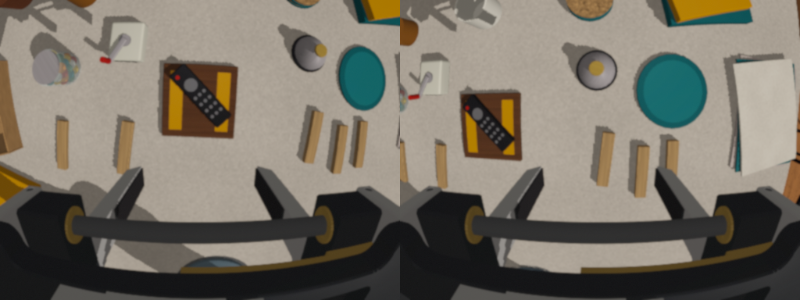

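View pics/w2.png

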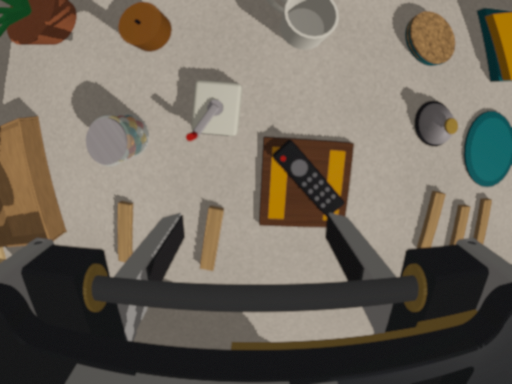

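Run:
```python
from workcell import r
import numpy as np,cv2
from h import *
f=np.load("f0.npz"); V=[]
for n,i,d in(("scene","a","da"),("side","b","db")): V.append((n,f[i],cloud(f[d],r.camera_model(n)),f[d]>0))
for i in range(3):
    g=np.load(f"w{i}.npz"); V.append((f"w{i}",g["im"],cloud(g["d"],dict(camera_matrix=g["K"],T=g["T"]),True),g["d"]>0))
def rect(q):
    (cx,cy),(a,b),ang=cv2.minAreaRect(q[:,:2].astype(np.float32))
    if a<b:a,b,ang=b,a,ang+90
    return np.round([cx,cy,np.median(q[:,2]),a,b,(ang+90)%180-90,len(q)],1)
def big(m,P):
    n,l,s,_=cv2.connectedComponentsWithStats(m.astype(np.uint8))
    return P[l==1+np.argmax(s[1:,4])] if n>1 else None
for n,im,P,ok in V:
    H,S,Vv=[x.astype(int) for x in cv2.split(cv2.cvtColor(im,cv2.COLOR_BGR2HSV))]
    x,y,z=P[...,0],P[...,1],P[...,2]
    box=lambda a,b,c,d,e,g:ok&(x>a)&(x<b)&(y>c)&(y<d)&(z>e)&(z<g)
    def show(t,m):
        q=big(m,P)
        if q is not None and len(q)>4: print(n,t,rect(q))
    show("board",box(400,640,-70,150,8,18))
    show("yell",box(400,640,-70,45,8,18)&(H>15)&(H<32)&(S>170)&(Vv>110))
    show("yelr",box(400,640,45,150,8,18)&(H>15)&(H<32)&(S>170)&(Vv>110))
    show("remote",box(400,640,-70,150,24,40))
    show("tray",box(480,700,-460,-240,4,14)&(H>80)&(H<105)&(S>100))
    show("plunger",box(570,700,-240,-120,52,70))
    show("bellbase",box(560,720,-260,-90,5,50))
    show("counter",box(560,720,130,280,36,42.5))
    show("post",box(560,720,130,280,55,95)&((H<8)|(H>172))&(S>120))
    show("jar",box(530,680,300,420,70,100))
    show("mug",box(680,850,0,200,60,85))
    if n[0]=="w":
        for s in slats(im,P,ok,9,22):
            if s[6]>150 and s[4]<140 and s[5]<40: print(n,"slat",np.round(s[:7],2))
    print(n,"table",np.median(z[box(380,640,-150,-110,-8,8)]))
```

```text
scene board [ 515.3   46.6   12.3  154.4  149.8   -2.3 1269. ]
scene yell [521.1  -2.4  13.1  48.   25.8  -2.8  81. ]
scene yelr [500.3  92.4  12.7  94.2  29.3  -2.2 183. ]
scene remote [528.3  43.8  30.2 138.   39.8  42.2 483. ]
scene tray [ 566.  -312.4    8.5  123.3   61.2   37.7  359. ]
scene plunger [ 628.  -190.2   61.3   25.1   24.2   10.9   64. ]
scene bellbase [ 636.9 -186.3   25.8   82.8   65.   -56.4  559. ]
scene counter [639.9 188.9  39.8  80.3  68.2  -6.6 579. ]
scene post [601.9 218.9  72.6  12.1   7.4  16.9  44. ]
scene jar [602.6 345.2  90.3  73.2  72.7 -43.7 861. ]
scene mug [783.2  57.5  71.4  97.5  74.6  23.8 693. ]
scene table 0.19823423347247626
side board [ 512.4   45.1   11.7  152.5  149.4   87.1 1224. ]
side yell [542.6  -8.1  12.1  53.5  31.3  -6.8 105. ]
side yelr [505.9  89.   12.1 102.2  34.2  -3.8 307. ]
side remote [524.2  42.5  29.4 139.5  41.6  41.8 564. ]
side tray [ 586.9 -352.9    7.7  155.1  151.7   87.8  866. ]
side plunger [ 625.2 -190.8   61.5   26.7   24.9    7.2   47. ]
side bellbase [ 621.1 -181.5   26.    82.4   60.2   15.4  368. ]
side cou
[... 2895 characters left out ...]
   40.    79.4   69.8   -5.7 1966. ]
w2 post [600.6 216.6  81.5  10.8   9.9 -67.   72. ]
w2 jar [ 599.6  340.5   90.6   74.8   71.9   -3.9 1948. ]
w2 mug [768.1  51.6  77.8  77.1  65.2 -84.6 627. ]
w2 slat [ 4.4411e+02 -2.1198e+02  1.6280e+01 -1.0000e-01  1.1499e+02  2.9100e+01
  6.7300e+02]
w2 slat [ 4.3493e+02 -3.5783e+02  1.6360e+01  5.0000e-02  1.0183e+02  2.7220e+01
  4.1300e+02]
w2 slat [ 4.2446e+02  3.6827e+02  1.5690e+01 -1.6000e-01  1.2063e+02  2.7710e+01
  7.8500e+02]
w2 slat [ 4.1755e+02  2.0515e+02  1.5950e+01 -2.0000e-01  1.1988e+02  2.6730e+01
  9.3100e+02]
w2 slat [ 4.3028e+02 -2.9232e+02  1.6150e+01 -2.0000e-02  8.4890e+01  2.8760e+01
  3.8100e+02]
w2 table 0.4433350466705406
```

```bash
cat >> h.py <<'E'
from workcell import r
BOARD=np.array([515.,44.2]); BYAW=-0.044
def bw(x,y):
    c,s=np.cos(BYAW),np.sin(BYAW); return BOARD+[c*x-s*y,s*x+c*y]
def pick_q(p,phi):
    c=[(abs(j[5]),i) for i in(0,1) if (j:=r.solve_ik(list(p),quat(phi+i*np.pi))) is not None]
    return quat(phi+min(c)[1]*np.pi)
def look(name):
    r.move_to([470,45,300],quat(-np.pi/2)); r.pause(.25)
    cm=r.camera_model("wrist"); im,d=r.grab_frame("wrist"); cv2.imwrite(f"pics/{name}.png",im)
    P=cloud(d,cm,True); S=[s for s in slats(im,P,d>0,9,22,150) if 100<s[4]<140 and s[5]<40 and s[0]<500]
    return im,P,d>0,S
def grasp(x,y,phi,z,pre):
    q=pick_q((x,y,150),phi); r.set_gripper(pre); r.move_to([x,y,130],q)
    r.move_straight([x,y,z+25],vel=200); c=r.move_straight([x,y,z],vel=60,contact_N=12)
    r.set_gripper(0); w=r.get_state()["width"]; r.move_straight([x,y,170],vel=180)
    s=r.get_state(); print("grasp contact",c,"width",round(w,1),"lifted",round(s["width"],1),"ff",s["finger_force"],"t",s["clock"])
    return s["width"]
def place(x,y,phi,z,opn):
    q=pick_q((x,y,170),phi); r.move_to([x,y,170],q); print("width",round(r.get_state()["width"],1))
    r.move_straight([x,y,z+20],vel=200); c=r.move_straight([x,y,z],vel=40,contact_N=8); r.pause(.2)
    zz=r.get_state()["ee_pos"][2]; r.set_gripper(opn); r.pause(.2); r.move_straight([x,y,z+40],vel=100); r.move_straight([x,y,200],vel=250)
    print("placed contact",c,"z",round(zz,1),"target",z,"t",r.get_state()["clock"])
E
python3 - <<'E'
from h import *
a=np.radians(42.4)
if grasp(527,41.3,a+np.pi/2,15,70)>30:
    cm=r.camera_model("wrist"); im,d=r.grab_frame("wrist"); cv2.imwrite("pics/hold_remote.png",im)
    place(589,-353,0,11.5,70)
im,P,ok,S=look("l1")
for s in S: print(np.round(s[:7],2))
E
```

```text
grasp contact False width 39.9 lifted 39.4 ff 29.999826550483704 t 11.1833
width 40.0
placed contact True z 11.1 target 11.5 t 16.45
[ 4.4211e+02 -2.1168e+02  1.6310e+01 -1.1000e-01  1.1969e+02  2.6860e+01
  9.3600e+02]
[ 4.2450e+02  3.6747e+02  1.5510e+01 -1.7000e-01  1.1945e+02  2.7230e+01
  7.8300e+02]
[ 4.1672e+02  2.0496e+02  1.5800e+01 -2.0000e-01  1.2029e+02  2.7560e+01
  1.0610e+03]
[ 4.2568e+02 -3.5909e+02  1.6320e+01  3.0000e-02  1.1936e+02  2.8920e+01
  6.6900e+02]
[ 4.1250e+02 -2.9197e+02  1.6220e+01 -1.0000e-02  1.1916e+02  2.8050e+01
  7.7100e+02]
```

View pics/l1.png

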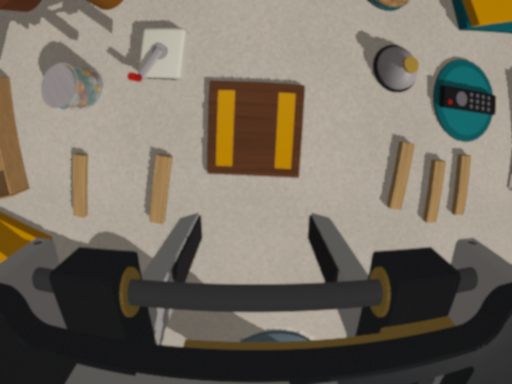

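```bash
cat > build.py <<'E'
import sys
from h import *
import h
PL=[(0,47,0,12),(0,-47,0,12),(47,0,1,28),(-47,0,1,28),(0,0,0,44)]   # board x,y, turned?, bottom z
def verify(n,P,ok,im):
    for x,y,t,zb in PL[:n]:
        p=bw(x,y); near=ok&(np.hypot(P[...,0]-p[0],P[...,1]-p[1])<75)
        c=[s for s in slats(im,P,near,zb+11,zb+21,100) if abs(s[0]-p[0])<35 and abs(s[1]-p[1])<35]
        print("  place",(x,y,zb),p.round(1),[np.round(s[:6],2) for s in c])
i0,i1=int(sys.argv[1]),int(sys.argv[2])
for k in range(i0,i1):
    im,P,ok,S=look(f"b{k}")
    verify(k,P,ok,im)
    if len(S)!=5-k: print("STOP: slats seen",len(S),[np.round(s[:6],2) for s in S]); break
    s=min(S,key=lambda s:np.hypot(s[0]-515,s[1]-44))
    print(k,"pick",np.round(s[:6],2))
    if abs(s[2]-16)>3: print("STOP height"); break
    if not 22<grasp(s[0],s[1],s[3]+np.pi/2,3.0,48)<31: print("STOP grasp"); break
    x,y,t,zb=PL[k]; p=bw(x,y)
    place(p[0],p[1],BYAW+(0 if t else np.pi/2),zb+3.5,46)
else:
    im,P,ok,S=look(f"b{i1}"); verify(i1,P,ok,im); print([np.round(s[:4],2) for s in S])
E
python3 - <<'E'
from h import *
im,P,ok,S=look("l2")
H,Sa,V=[x.astype(int) for x in cv2.split(cv2.cvtColor(im,cv2.COLOR_BGR2HSV))]
for lo,hi in((-70,45),(45,150)):
    m=ok&(P[...,0]>400)&(P[...,0]<640)&(P[...,1]>lo)&(P[...,1]<hi)&(P[...,2]>8)&(P[...,2]<18)&(H>15)&(H<32)&(Sa>170)&(V>110)
    print(cv2.minAreaRect(P[m][:,:2].astype(np.float32)),P[m][:,2].mean())
m=ok&(np.hypot(P[...,0]-589,P[...,1]+353)<90)&(P[...,2]>18)&(P[...,2]<40)
print("remote",cv2.minAreaRect(P[m][:,:2].astype(np.float32)),np.median(P[m][:,2]))
E
python3 build.py 0 1
```

```text
((512.7957153320312, -2.7088356018066406), (29.6088809967041, 123.2507553100586), 87.42627716064453) 12.715496543996178
((517.1799926757812, 91.37088012695312), (29.564054489135742, 123.24217224121094), 87.28868865966797) 12.613461712433745
remote ((588.7815551757812, -352.23919677734375), (141.30726623535156, 40.305328369140625), 89.8895034790039) 26.72236330135175
0 pick [ 4.1695e+02  2.0491e+02  1.5850e+01 -2.0000e-01  1.2022e+02  2.7350e+01]
grasp contact False width 25.6 lifted 25.6 ff 29.999869465827942 t 25.225
width 25.4
placed contact True z 15.1 target 15.5 t 29.4583
  place (0, 47, 12) [517.1  91.2] [array([ 5.1578e+02,  9.0730e+01,  2.8120e+01, -5.0000e-02,  1.2105e+02,
        2.6670e+01])]
[array([ 4.4225e+02, -2.1226e+02,  1.6290e+01, -1.1000e-01]), array([ 4.2419e+02,  3.6778e+02,  1.5590e+01, -1.7000e-01]), array([ 4.2571e+02, -3.5900e+02,  1.6340e+01,  3.0000e-02]), array([ 412.68, -292.09,   16.26,    0.  ])]
```

```bash
python3 build.py 1 3
```

```text
place (0, 47, 12) [517.1  91.2] [array([ 5.1559e+02,  9.0600e+01,  2.8170e+01, -5.0000e-02,  1.2130e+02,
        2.6470e+01])]
1 pick [ 4.4219e+02 -2.1228e+02  1.6280e+01 -1.1000e-01  1.1939e+02  2.7470e+01]
grasp contact False width 25.6 lifted 25.4 ff 29.998748302459717 t 37.0583
width 25.7
placed contact True z 15.1 target 15.5 t 41.5167
  place (0, 47, 12) [517.1  91.2] [array([ 5.1587e+02,  9.0760e+01,  2.8120e+01, -4.0000e-02,  1.2043e+02,
        2.6640e+01])]
  place (0, -47, 12) [512.9  -2.8] [array([ 5.1130e+02, -2.9000e+00,  2.8250e+01, -4.0000e-02,  1.2105e+02,
        2.7000e+01])]
2 pick [ 4.2449e+02  3.6775e+02  1.5550e+01 -1.7000e-01  1.1920e+02  2.8500e+01]
grasp contact False width 25.4 lifted 25.6 ff 29.999839961528778 t 47.3917
width 25.3
placed contact True z 31.3 target 31.5 t 52.1417
  place (0, 47, 12) [517.1  91.2] [array([ 5.0297e+02,  9.1450e+01,  2.8130e+01, -6.0000e-02,  9.5800e+01,
        2.6090e+01])]
  place (0, -47, 12) [512.9  -2.8] [array([ 4.9857e+02, -2.4400e+00,  2.8200e+01, -4.0000e-02,  9.5760e+01,
        2.7100e+01])]
  place (47, 0, 28) [562.   42.1] [array([561.89,  43.73,  44.23,   1.53, 119.73,  26.92])]
[array([ 4.2597e+02, -3.5942e+02,  1.6290e+01,  4.0000e-02]), array([ 4.1260e+02, -2.9177e+02,  1.6340e+01, -1.0000e-02])]
```

```bash
python3 build.py 3 5
```

```text
place (0, 47, 12) [517.1  91.2] [array([ 5.0306e+02,  9.1300e+01,  2.8140e+01, -5.0000e-02,  9.5920e+01,
        2.6780e+01])]
  place (0, -47, 12) [512.9  -2.8] [array([ 4.9855e+02, -2.4500e+00,  2.8200e+01, -4.0000e-02,  9.5720e+01,
        2.7200e+01])]
  place (47, 0, 28) [562.   42.1] [array([561.86,  43.6 ,  44.21,   1.53, 119.89,  27.09])]
3 pick [ 412.79 -291.82   16.36   -0.    118.73   27.21]
grasp contact False width 26.1 lifted 25.7 ff 29.994931519031525 t 58.8
width 25.7
placed contact True z 31.2 target 31.5 t 63.525
  place (0, 47, 12) [517.1  91.2] [array([ 5.0778e+02,  9.1160e+01,  2.8120e+01, -6.0000e-02,  5.2490e+01,
        2.5870e+01])]
  place (0, -47, 12) [512.9  -2.8] [array([ 5.2521e+02,  7.9600e+00,  2.8400e+01, -3.0000e-02,  9.3570e+01,
        5.0110e+01])]
  place (47, 0, 28) [562.   42.1] [array([544.96,  74.9 ,  44.12,   1.42,  51.51,  26.4 ])]
  place (-47, 0, 28) [468.   46.3] [array([467.46,  45.07,  44.25,   1.53, 121.23,  26.65])]
4 pick [ 4.2615e+02 -3.5874e+02  1.6410e+01  4.0000e-02  1.1939e+02  2.7470e+01]
grasp contact False width 25.5 lifted 25.5 ff 29.999936521053314 t 69.8417
width 25.3
placed contact False z 47.5 target 47.5 t 74.7583
  place (0, 47, 12) [517.1  91.2] [array([ 5.0842e+02,  9.1410e+01,  2.8100e+01, -5.0000e-02,  5.1730e+01,
        2.6030e+01])]
  place (0, -47, 12) [512.9  -2.8] [array([524.72,   3.97,  28.36,  -0.  ,  93.32,  42.42])]
  place (47, 0, 28) [562.   42.1] [array([ 5.5077e+02,  7.5370e+01,  4.4460e+01, -8.0000e-02,  5.2210e+01,
        4.3820e+01])]
  place (-47, 0, 28) [468.   46.3] []
  place (0, 0, 44) [515.   44.2] [array([ 5.0515e+02,  4.2200e+01,  5.9890e+01, -4.0000e-02,  9.8310e+01,
        2.7850e+01])]
[]
```

View pics/b5.png

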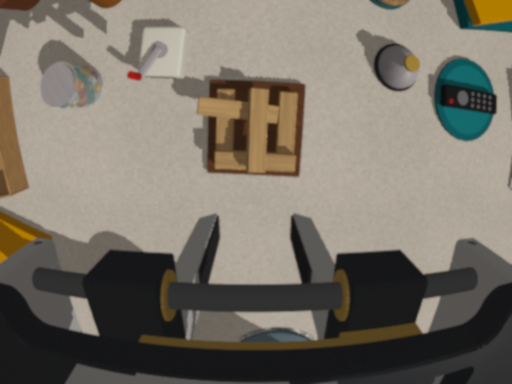

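Run:
```python
from h import *
w=grasp(515,44.2,BYAW+np.pi/2,47,46)
if 22<w<31: place(425,-200,np.pi/2,3.5,46)
im,P,ok,S=look("m0")
for s in S: print("loose",np.round(s[:6],2))
near=ok&(np.hypot(P[...,0]-515,P[...,1]-44)<160)
for s in slats(im,P,near,38,50,100): print("layer2",np.round(s[:7],2))
```

```text
grasp contact False width 26.0 lifted 25.9 ff 29.808048605918884 t 78.825
width 25.6
placed contact True z 5.0 target 3.5 t 83.45
loose [ 4.2486e+02 -1.9997e+02  1.6310e+01 -1.0000e-02  1.1893e+02  2.7450e+01]
layer2 [544.79  74.04  44.38   1.42  54.66  26.23 588.  ]
layer2 [ 467.45   44.66   44.19    1.52  120.39   26.71 1433.  ]
```

View pics/m0.png

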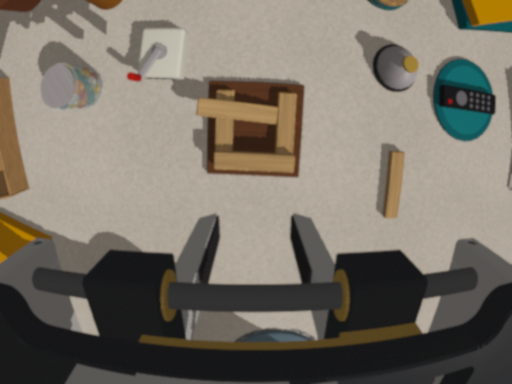

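Run:
```python
from h import *
im,P,ok,S=look("m1")
for u in range(192,300,6):
    v=round(105+(u-198)*10/80); print(u,v,P[v,u].round(1),im[v,u])
near=ok&(P[...,0]>490)&(P[...,1]>-60)
H,Sa,V=cv2.split(cv2.cvtColor(im,cv2.COLOR_BGR2HSV))
print(slats(im,P,near,30.5,80,100).__len__(), [np.round(s[:7],2) for s in slats(im,P,near,30.5,80,100)])
cv2.imwrite("pics/m1c.png",cv2.resize(im[60:200,170:330],None,fx=4,fy=4,interpolation=cv2.INTER_CUBIC))
```

```text
192 104 [556.6 145.9  -0.7] [156 169 178]
198 105 [553.4 125.1  57. ] [106 132 153]
204 106 [551.7 116.9  54.5] [ 95 143 177]
210 106 [551.5 108.5  52.4] [ 95 143 177]
216 107 [549.9 100.1  50.6] [ 94 142 176]
222 108 [548.3  91.7  47.5] [ 93 140 174]
228 109 [546.7  83.2  46.4] [ 91 138 172]
234 110 [545.1  74.5  45.3] [ 91 137 171]
240 110 [545.   66.   42.1] [ 90 137 170]
246 111 [543.5  57.4  38.7] [ 89 136 169]
252 112 [542.   48.6  36.6] [ 89 136 169]
258 112 [542.   39.7  36.5] [ 88 135 168]
264 113 [540.5  30.7  32.6] [ 89 135 168]
270 114 [539.1  21.8  32.3] [ 88 134 167]
276 115 [537.6  12.5  28. ] [ 84 129 163]
282 116 [536.2   3.4  28.1] [ 82 124 156]
288 116 [536.4  -5.6  29. ] [ 84 127 160]
294 117 [535.  -14.7  29.4] [ 81 124 157]
3 [array([779.94, 488.78,  54.93,  -1.31,  47.58,  12.12, 201.  ]), array([5.6638e+02, 5.3502e+02, 4.0470e+01, 1.3000e-01, 1.5391e+02,
       7.3500e+00, 4.2700e+02]), array([ 545.01,   69.83,   43.98,    1.44,  112.69,   28.25, 1312.  ])]
```

View pics/m1c.png

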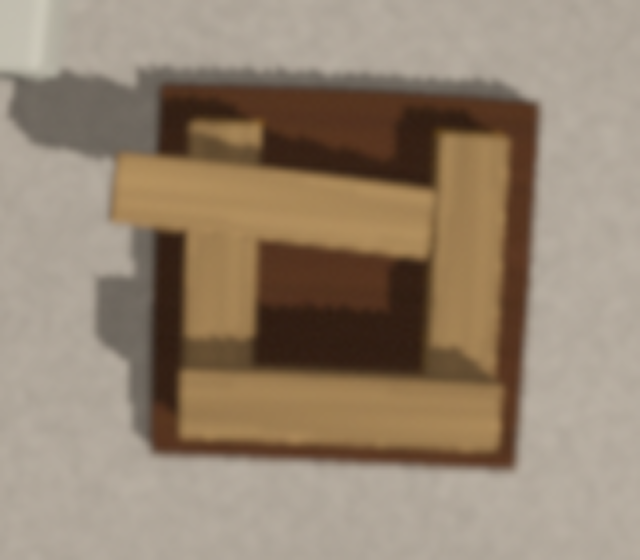

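Run:
```python
from h import *
w=grasp(545,69.8,1.44+np.pi/2,33,46)
if 22<w<31: place(430,205,np.pi/2,14,46)
im,P,ok,S=look("m2")
for s in S: print("loose",np.round(s[:6],2))
near=ok&(np.hypot(P[...,0]-515,P[...,1]-44)<110)
for lo,hi in((38,50),(24,34)):
  for s in slats(im,P,near,lo,hi,100): print(lo,np.round(s[:7],2))
```

```text
grasp contact False width 25.6 lifted 25.2 ff 29.94110494852066 t 89.2417
width 25.7
placed contact False z 14.0 target 14 t 94.2167
loose [430.6  204.33  15.84   0.   119.47  27.26]
loose [ 425.43 -199.6    16.28    0.    117.94   26.48]
38 [ 467.45   45.03   44.22    1.53  121.     26.76 1430.  ]
24 [ 5.2905e+02  8.9840e+01  2.8110e+01 -5.0000e-02  9.4410e+01  2.6710e+01
  1.0440e+03]
24 [ 5.2485e+02 -3.9100e+00  2.8200e+01 -4.0000e-02  9.3410e+01  2.6580e+01
  1.0410e+03]
```

Run:
```python
from h import *
for (sx,sy),(x,y),phi,z in (((430,205),(47,0),BYAW,31.5),((425,-200),(0,0),BYAW+np.pi/2,47.5)):
    im,P,ok,S=look("n%d"%x)
    s=min(S,key=lambda s:np.hypot(s[0]-sx,s[1]-sy)); print(np.round(s[:6],2))
    near=ok&(np.hypot(P[...,0]-515,P[...,1]-44)<110)
    l2=slats(im,P,near,38,50,100); print("layer2",[np.round(t[:6],2) for t in l2])
    if x==0 and (len(l2)!=2 or min(t[4] for t in l2)<110): print("STOP"); break
    if not 22<grasp(s[0],s[1],s[3]+np.pi/2,3,48)<31: print("STOP"); break
    p=bw(x,y); place(p[0],p[1],phi,z,46)
im,P,ok,S=look("n9"); near=ok&(np.hypot(P[...,0]-515,P[...,1]-44)<110)
for lo,hi in((54,66),(38,50),(24,34)):
  for s in slats(im,P,near,lo,hi,100): print(lo,np.round(s[:7],2))
m=ok&(np.hypot(P[...,0]-589,P[...,1]+353)<90)&(P[...,2]>18)&(P[...,2]<40)
print("remote",cv2.minAreaRect(P[m][:,:2].astype(np.float32)),np.median(P[m][:,2]))
```

```text
[430.47 204.35  15.89   0.   119.46  27.53]
layer2 [array([467.43,  45.25,  44.2 ,   1.52, 121.14,  26.72])]
grasp contact False width 25.8 lifted 25.5 ff 29.99701201915741 t 102.8417
width 25.6
placed contact True z 31.3 target 31.5 t 107.4417
[ 425.18 -199.53   16.21    0.    118.13   27.22]
layer2 [array([561.78,  43.28,  44.17,   1.53, 120.72,  26.95]), array([467.45,  45.07,  44.22,   1.52, 121.41,  26.72])]
grasp contact False width 26.0 lifted 25.4 ff 29.999378621578217 t 113.275
width 25.9
placed contact True z 47.2 target 47.5 t 117.575
54 [ 5.1349e+02  4.3990e+01  6.0220e+01 -4.0000e-02  1.2098e+02  2.6740e+01
  1.5920e+03]
38 [563.72  79.13  44.05   1.51  47.91  26.5  581.  ]
38 [560.36   5.58  44.24   1.53  45.16  27.03 558.  ]
38 [469.3   82.78  44.24   1.52  45.64  26.61 550.  ]
38 [465.94   8.67  44.32   1.54  47.87  26.27 571.  ]
24 [ 5.1685e+02  9.0910e+01  2.8140e+01 -6.0000e-02  6.8540e+01  2.6570e+01
  7.7300e+02]
24 [ 5.1225e+02 -3.3000e+00  2.8200e+01 -4.0000e-02  6.8370e+01  2.6370e+01
  7.6700e+02]
remote ((589.2651977539062, -352.25396728515625), (40.71240997314453, 140.3656005859375), 0.05335361137986183) 26.700795507938267
```

View pics/n9.png

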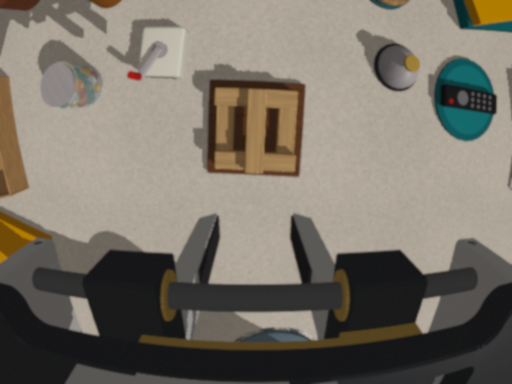

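Run:
```python
from h import *
A=np.array([639.5,186.5]); t0=np.arctan2(216.3-A[1],600-A[0]); Z=58
def wp(t,d=18.5): return [A[0]+50*np.cos(t0+t),A[1]+50*np.sin(t0+t)+d,Z]
r.set_gripper(0); q=pick_q((600,245,150),np.pi/2)
p=wp(0,31); r.move_to([p[0],p[1],140],q); r.move_straight(p,vel=120); f0=r.get_state()["force"]
for t in (0,.2,.4,.6,.8,.95): r.move_straight(wp(t),vel=70)
print("before",(r.get_state()["force"]-f0).round(1))
for t in (1.03,1.1,1.16,1.22):
    c=r.move_straight(wp(t),vel=25,contact_N=7); s=r.get_state(); print(t,c,(s["force"]-f0).round(1),s["ee_pos"].round(1))
    if c: break
r.pause(.3)
im,d=r.grab_frame("side"); P=cloud(d,r.camera_model("side")); cv2.imwrite("pics/lev.png",cv2.resize(im[200:330,140:320],None,fx=4,fy=4))
H,S,V=cv2.split(cv2.cvtColor(im,cv2.COLOR_BGR2HSV))
m=(d>0)&((H<8)|(H>172))&(S>120)&(abs(P[...,0]-600)<60)&(abs(P[...,1]-190)<70)&(P[...,2]>50)&(P[...,2]<95)
c=P[m].mean(0) if m.any() else None; print("post",m.sum(),c,"angle",None if c is None else (np.arctan2(c[1]-A[1],c[0]-A[0])-t0)%(2*np.pi))
```

```text
before [-0.2  2.   0. ]
1.03 False [-0.6  1.6  0.4] [593.2 186.2  58. ]
1.1 False [-1.5  4.   2.1] [594.2 183.7  58. ]
1.16 True [-1.9  4.4  3.3] [594.1 183.8  57.9]
post 0 None angle None
```

Run:
```python
from h import *
A=np.array([639.5,186.5]); t0=np.arctan2(216.3-A[1],600-A[0]); Z=58
def wp(t,d=18.5): return [A[0]+50*np.cos(t0+t),A[1]+50*np.sin(t0+t)+d,Z]
for t in (1.16,1.2):
    c=r.move_straight(wp(t),vel=20,contact_N=14); r.pause(.2); s=r.get_state(); print(t,c,s["force"].round(1),s["ee_pos"].round(1))
    if c: break
for n in("scene","wrist"):
    cm=r.camera_model(n); im,d=r.grab_frame(n); P=cloud(d,cm,n=="wrist")
    H,S,V=cv2.split(cv2.cvtColor(im,cv2.COLOR_BGR2HSV))
    m=(d>0)&((H<8)|(H>172))&(S>120)&(abs(P[...,0]-600)<60)&(abs(P[...,1]-190)<70)&(P[...,2]>50)&(P[...,2]<95)
    c=P[m].mean(0) if m.any() else None; print(n,m.sum(),c,"angle",None if c is None else (np.arctan2(c[1]-A[1],c[0]-A[0])-t0)%(2*np.pi))
```

```text
1.16 False [-5.4 11.9  3.2] [594.5 183.   58. ]
1.2 False [-8.1 15.5  4.5] [594.6 182.6  58. ]
scene 37 [598.43672891 165.44021421  71.34375879] angle 1.1202146047000099
wrist 429 [591.75530237 164.47276912  75.31060859] angle 1.0785866323451128
```

Lever is at its stop (angle ≈1.1, force rising steeply). Release it, then ring the bell.

Run:
```python
from h import *
A=np.array([639.5,186.5]); t0=np.arctan2(216.3-A[1],600-A[0]); Z=58
def wp(t,d=18.5): return [A[0]+50*np.cos(t0+t),A[1]+50*np.sin(t0+t)+d,Z]
for t in (1.,.8,.6,.4,.2,0): r.move_straight(wp(t),vel=80)
r.move_straight(wp(0,33),vel=80); p=wp(0,33); p[2]=170; r.move_straight(p,vel=150)
im,P,ok,S=look("e0")
H,Sa,V=cv2.split(cv2.cvtColor(im,cv2.COLOR_BGR2HSV))
m=ok&((H<8)|(H>172))&(Sa>120)&(abs(P[...,0]-600)<60)&(abs(P[...,1]-190)<70)&(P[...,2]>55)&(P[...,2]<95); c=P[m].mean(0)
print("post",c,np.arctan2(c[1]-A[1],c[0]-A[0])-t0)
q=pick_q((628,-193.3,150),0); r.move_to([628,-193.3,130],q); r.move_straight([628,-193.3,68],vel=120); f0=r.get_state()["force"]
hit=None
for z in np.arange(65,52.4,-1):
    r.move_straight([628,-193.3,z],vel=25); r.pause(.05); s=r.get_state(); f=(s["force"]-f0)[2]; print(z,s["ee_pos"][2].round(1),f.round(1))
    if f>13: break
r.pause(.4); print((r.get_state()["force"]-f0).round(1))
r.move_straight([628,-193.3,75],vel=40); r.move_straight([628,-193.3,160],vel=150)
im,P,ok,S=look("e1"); near=ok&(np.hypot(P[...,0]-515,P[...,1]-44)<110)
for lo,hi in((54,66),(38,50),(24,34)):
  for s in slats(im,P,near,lo,hi,100): print(lo,np.round(s[:7],2))
m=ok&(np.hypot(P[...,0]-589,P[...,1]+353)<90)&(P[...,2]>18)&(P[...,2]<40)
print("remote",cv2.minAreaRect(P[m][:,:2].astype(np.float32)),np.median(P[m][:,2]))
m=ok&(np.hypot(P[...,0]-628,P[...,1]+193)<20)&(P[...,2]>50); print("plunger z",np.median(P[m][:,2]),r.get_state()["clock"])
```

```text
post [599.09804478 214.5068712   74.80743114] 0.04017897285056993
65.0 65.5 0.5
64.0 64.0 0.1
63.0 62.9 0.3
62.0 62.2 2.2
61.0 61.2 1.9
60.0 60.2 3.2
59.0 59.2 3.5
58.0 58.2 4.1
57.0 57.2 4.7
56.0 56.2 5.1
55.0 55.3 5.2
54.0 55.2 10.0
53.0 55.0 14.6
[-4.6  2.1 14.7]
54 [ 5.1337e+02  4.3950e+01  6.0190e+01 -4.0000e-02  1.2059e+02  2.6750e+01
  1.5710e+03]
38 [563.81  78.95  44.22   1.51  48.23  26.93 583.  ]
38 [560.29   7.58  44.25   1.53  47.65  27.09 556.  ]
38 [469.38  82.63  44.18   1.51  46.18  26.23 548.  ]
38 [465.94   8.63  44.21   1.53  48.02  26.11 566.  ]
24 [ 5.1655e+02  9.0830e+01  2.8140e+01 -4.0000e-02  6.9240e+01  2.6310e+01
  7.6700e+02]
24 [ 5.1222e+02 -3.0200e+00  2.8220e+01 -4.0000e-02  6.8190e+01  2.6600e+01
  7.5600e+02]
remote ((588.884765625, -352.20745849609375), (39.251766204833984, 140.4722900390625), 0.03364524990320206) 26.686357343710824
plunger z 62.29996814854678 141.975
```

```bash
python3 -c "
from workcell import r
print(r.hand_in())"
```

```text
the job is handed in; nothing more can be done
None
```

The job is handed in at about 142 s: by my last camera and force checks the remote is flat on the tray, the five-slat tower stands (one slat was knocked askew on the way and re-laid), the lever went to its stop and sprang back, and the bell was rung; hand-in returned no verdict.

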